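Sort the microscopy bench into its trays

TASK

Tidy up after the microscope session: stand both microscope lenses in the black tray and both capped sample pots in the blue tray, and put the red slide case, label up, in the yellow tray. Each must end up standing on the floor of its own tray, upright and let go; set things down gently rather than dropping them or knocking them over. Leave the brown bottle and the stack of dishes where they are.

Things in the scene. Friction and masses are not known exactly. Their poses are not given: they have to be found in the camera images.
- lens_yellow_mid (a point): microscope objective lens standing upright on the bench, nose up: black barrel 32 mm in diameter and straight up to 46 mm, then a yellow tapering nose, total height 60 mm (a yellow band round the upper barrel); about 150 g. The point is on its axis, half-way up (30 mm above its underside); z up along the axis
- lens_blue_mid (a point): microscope objective lens standing upright on the bench, nose up: black barrel 32 mm in diameter and straight up to 46 mm, then a blue tapering nose, total height 60 mm (a blue band round the upper barrel); about 150 g. The point is on its axis, half-way up (30 mm above its underside); z up along the axis
- pot_green_mid (a point): white plastic sample pot with a green screw cap, standing upright on the bench: 42 mm in diameter over its whole height of 56 mm; about 70 g. The point is on its axis, half-way up (28 mm above its underside); z up along the axis
- pot_orange_mid (a point): white plastic sample pot with an orange screw cap, standing upright on the bench: 42 mm in diameter over its whole height of 56 mm; about 70 g. The point is on its axis, half-way up (28 mm above its underside); z up along the axis
- slide_case_mid (a point): red oblong slide case lying on its base with a white label on top: 34 mm wide (its x), 86 mm long (its y), 40 mm high (z, up); about 90 g. The point is at its centre, 20 mm above its underside
- lens_tray: black open tray, fixed to the bench, 110 x 170 mm outside, walls 4 mm thick and 10 mm high, floor 4 mm thick (its upper face is 4 mm above the origin); origin at the centre of its underside, on the bench; x along its short side, y along its long side, z up. Both lenses belong here
- pot_tray: blue open tray, fixed to the bench, 110 x 170 mm outside, walls 4 mm thick and 10 mm high, floor 4 mm thick (its upper face is 4 mm above the origin); origin at the centre of its underside, on the bench; x along its short side, y along its long side, z up. Both sample pots belong here
- slide_tray: yellow open tray, fixed to the bench, 110 x 170 mm outside, walls 4 mm thick and 10 mm high, floor 4 mm thick (its upper face is 4 mm above the origin); origin at the centre of its underside, on the bench; x along its short side, y along its long side, z up. The slide case belongs here
- bottle_mid (a point): small brown glass bottle with a black cap and a paper label, loose, standing among the things, not to be moved: 46 mm in diameter, 82 mm high. The point is on its axis, half-way up (41 mm)
- dishes_mid (a point): stack of three small round covered dishes, milky white, loose, among the things, not to be moved: 60 mm in diameter, 36 mm high. The point is on its axis, half-way up (18 mm)
There are look-alikes about, which are no part of the job. Leave any pink look-alike of the part that bears pot_orange_mid alone.

How it is judged:
By the outcome, as a careful person would: the job done as asked, in the order asked, and still so for the second after the job is handed in, with the robot touching nothing.
It also fails if it takes over 117 s, if anything falls off the work surface, if the arm or the gripper's body presses on something with over 40 N, if the wrist force passes 120 N, or if a joint passes its speed limit or range.

ROBOT

A 7-joint arm with a two-finger parallel gripper is mounted at the origin on the work surface. World frame = base frame: x ahead of the robot, y to its left, z up, the work surface at z = 0. Lengths are in m, angles in rad, forces in N, time in s.
With the tool pointing down it reaches from about 0.4 to 0.85 m from the base axis. Payload 10.4 kg.
Tool frame: the origin (TCP) lies between the finger pads; the fingertips stand 11 mm ahead of it and the grasp point (between the pads) lies 8 mm behind it (tip_reach is the distance from the TCP to the fingertips, in m); z points along the fingers, y is the line along which they close (so a half turn about z gives the same grasp; the last joint's range is limited). The gripper opens to 85 mm and grips with 20 to 120 N. Pads are 22 mm wide; open, the fingers measure 114 mm over their backs; the gripper's body (76 mm by 85 mm) begins 54 mm behind the grasp point. The pads swing forward as they close: fully open they stand 13 mm farther back than shut.
Start: joints at [1.218, 0.332, -0.065, 1.46, 0.022, 1.35, -0.088], TCP at [0.202, -0.591, 0.242] pointing down, gripper open.
Joint ranges: [-2.6, 2.6], [-0.5, 2.12], [-1.47, 1.34], [0.16, 2.42], [-1.27, 4.41], [0.06, 2.06], [-2.6, 2.6]. Speed limits (rad/s): [2.22, 2.22, 2.79, 2.79, 3.14, 3.14, 3.14].

INTERFACE

Orientations are given as a unit quaternion [x, y, z, w].
In Python, from workcell import * gives the robot as it stands.
- The arm moves only by the shell command python3 -m inch 'ROWS' [OPENING] [FORCE]. ROWS is JSON, a list of rows, each an object with "slide": the shift along the world's x, y, z in m, a list of three; "yaw": the turn about the world's z in rad. A call has 1 to 20 rows; each row is the pose to reach, as a shift and turn from the pose commanded when the call began; what a row does not reach only later rows make up. A row lasts 1/12 s, in which the tool goes at most 41.7 mm and 7.16 degrees, less where a joint would pass 70% of its speed; a pose out of reach is approached as far as the arm can. A call with a gripper value outside its range is refused whole. OPENING is the closure in counts, from 0 (fully open) to 255 (shut), set as the call begins (- or left out, the last holds). The fingers move at their own pace and stop on an object; FORCE is the grip in N (left out, the last holds). Time passes only in rows, so rows that repeat a pose let the fingers close. It gives the time, the measured TCP pose, the force, the opening and the grip force at its end, in the units of the state.
- get_obs(): the state, without advancing time (a new reading comes with each control period).
- camera(name): name is "side" or "top" or "wrist"; returns a dict with "frame" (400x640x3 uint8, red, green, blue), "fx", "fy", "cx", "cy" (pixels), "extrinsics" (4x4, takes a point from world to camera coordinates). Camera axes: x right, y down, z forward; pixel columns grow to the right and rows downward; lengths in m; the calibration is good to about 2 mm. A picture is of the moment at which its call begins. There is no depth.
- hand_in(): hands the job in; it is judged then, once.
The state is a dict: "clock": time; "joint_pos": joint angles; "joint_velocities": joint speeds; "tau": joint torques, N m; "position": TCP position; "ee_rot": TCP orientation; "ft_force": force on the tool from outside, world axes, zero at the start; "torque": the same for the moment, N m; "grip_width": opening from 0.0 (shut) to 1.0 (fully open); "grasp_force": force on a finger pad.
Only numpy, scipy, OpenCV 4.12 (cv2) and the standard library are available. Lean on these libraries where they do the work, as an engineer would, in place of code of your own. Each camera call takes 0.05 s, during which the arm holds its last target. There are 200 camera calls.

## Working session

There is one attempt and no reset: what is moved stays moved. The work goes in short steps, Python scripts to look and compute and a shell command to move; the robot and the scene stay as the last step left them, time stands still between calls to the robot, and variables do not carry over. Pictures are saved under pics/ and viewed, at most 14 in all, crops included, and the job is handed in when it is done.

```bash
mkdir -p pics; ls; python3 - <<'E'
from workcell import *
import cv2,numpy as np
o=get_obs();print(o['clock'],o['position'],o['ee_rot'],o['grip_width'])
for n in ["side","top","wrist"]:
    c=camera(n);cv2.imwrite(f"pics/{n}0.png",c["frame"][:,:,::-1])
    print(n,c["fx"],c["fy"],c["cx"],c["cy"],np.round(c["extrinsics"],4).tolist())
E
```

```text
pics
0.0 [ 0.20228723 -0.59096778  0.2415137 ] [ 9.86431386e-01  1.64172438e-01 -1.58290118e-04 -7.11207075e-04] 1.0006117283554208
side 401.2920065918549 401.2920065918549 326.5202732980448 199.65400811683543 [[0.9964, -0.0845, 0.0073, -0.4779], [-0.0404, -0.5489, -0.8349, 0.097], [0.0745, 0.8316, -0.5503, 0.92], [0.0, 0.0, 0.0, 1.0]]
top 379.46937474984765 379.46937474984765 314.8121527792468 197.1217298439825 [[-0.007, -1.0, 0.0031, -0.0106], [-0.989, 0.0064, -0.1476, 0.489], [0.1476, -0.0041, -0.989, 0.8001], [0.0, 0.0, 0.0, 1.0]]
wrist 311.8938605493229 311.8938605493229 323.2611197053239 196.23120880619393 [[0.3242, -0.946, -0.0018, -0.624], [-0.9135, -0.3136, 0.2593, -0.0349], [-0.2458, -0.0824, -0.9658, 0.3788], [0.0, 0.0, 0.0, 1.0]]
```

View pics/top0.png

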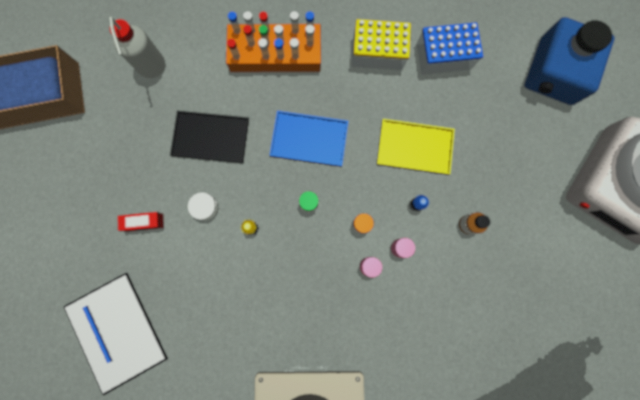

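View pics/side0.png

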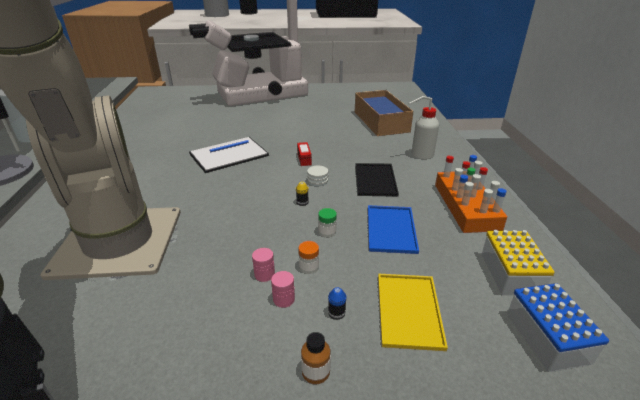

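The top view shows, left to right: the red case (140,221), dishes (202,207), yellow lens (249,227), green pot (309,201), orange pot (364,223), blue lens (420,202) and bottle (478,223). Pink pots are at (404,248) and (372,267). The trays are black (210,137), blue (309,139) and yellow (416,147). The side view shows all of these too, unobstructed.

```bash
cat > h.py <<'E'
from workcell import *
import cv2,numpy as np
def ray(c,p):
    E=np.array(c["extrinsics"]);R=E[:3,:3]
    d=R.T@np.array([(p[0]-c["cx"])/c["fx"],(p[1]-c["cy"])/c["fy"],1.]);return -R.T@E[:3,3],d/np.linalg.norm(d)
def onz(c,p,z):
    o,d=ray(c,p);return o+d*(z-o[2])/d[2]
def tri(c1,p1,c2,p2):
    A=np.zeros((3,3));b=np.zeros(3);rs=[ray(c1,p1),ray(c2,p2)]
    for o,d in rs:
        P=np.eye(3)-np.outer(d,d);A+=P;b+=P@o
    X=np.linalg.solve(A,b);return X,max(np.linalg.norm(np.cross(X-o,d)) for o,d in rs)
# hue lo,hi, smin, vmin
HUE=dict(red=(172,186,150,90),orange=(6,15,150,120),yellow=(24,33,140,60),green=(55,75,120,60),blue=(105,118,140,60),black=None)
def mask(f,k):
    h=cv2.cvtColor(f,cv2.COLOR_RGB2HSV).astype(int)
    if k=="black": return (h[...,2]<45).astype(np.uint8)
    a,b,s,v=HUE[k];H=np.where(h[...,0]<a-(180 if b>=180 else 0),h[...,0],h[...,0])
    m=((H>=a)&(H<=b))|((H+180>=a)&(H+180<=b))
    return (m&(h[...,1]>s)&(h[...,2]>v)).astype(np.uint8)
def blobs(f,k,roi,amin=25):
    m=mask(f,k);z=np.zeros_like(m);x0,y0,x1,y1=roi;z[y0:y1,x0:x1]=m[y0:y1,x0:x1]
    cs,_=cv2.findContours(z,cv2.RETR_EXTERNAL,cv2.CHAIN_APPROX_NONE)
    return sorted([c for c in cs if cv2.contourArea(c)>amin],key=cv2.contourArea,reverse=True)
E
python3 - <<'E'
from h import *
T=camera("top");S=camera("side")
def info(n,k,rt,rs):
    r=[]
    for c,roi in((T,rt),(S,rs)):
        bl=blobs(c["frame"],k,roi); b=bl[0]; 
        q=cv2.minAreaRect(b); r.append(q); print(n,len(bl),np.round(q[0],1),np.round(q[1],1),round(q[2],1),cv2.boundingRect(b))
    X,e=tri(T,r[0][0],S,r[1][0]);print("   tri",X.round(4),round(e,4)); return r
info("lens_y","yellow",(235,215,262,245),(290,175,315,210))
info("lens_b","blue",(405,190,435,215),(322,280,350,320))
info("pot_g","green",(295,188,325,215),(312,205,342,240))
info("pot_o","orange",(350,210,380,240),(295,235,322,275))
info("case","red",(110,205,170,240),(290,135,318,170))
for n,k,rt,rs in(("lens_tray","black",(165,105,255,168),(350,155,402,200)),("pot_tray","blue",(265,105,355,170),(360,200,422,256)),("slide_tray","yellow",(370,112,462,180),(370,268,450,352))):
    r=info(n,k,rt,rs)
    w=np.array([onz(T,p,.01) for p in cv2.boxPoints(r[0])]);print("   ",w[:,:2].round(3).tolist(),w.mean(0).round(4),[round(float(np.linalg.norm(w[i]-w[i-1])),3) for i in range(4)])
for n,p,z in(("dish",(202,207),.036),("bottle",(482,221),.082),("pink1",(404,248),.056),("pink2",(372,267),.056),("pg",(309,201),.056),("po",(364,223.),.056)):print(n,onz(T,p,z).round(3))
E
```

```text
lens_y 1 [249.  226.5] [13. 14.] 90.0 (242, 220, 15, 14)
lens_y 1 [301.5 188. ] [10. 11.] 90.0 (296, 183, 12, 11)
   tri [0.4249 0.1281 0.0473] 0.0006
lens_b 1 [420. 202.] [12.5 14.3] 63.4 (413, 196, 15, 14)
lens_b 1 [337. 297.] [16. 16.] 90.0 (329, 289, 17, 17)
   tri [ 0.4768 -0.244   0.0413] 0.0009
pot_g 1 [308.5 201. ] [18. 17.] 90.0 (300, 192, 18, 19)
pot_g 1 [327. 215.] [14. 16.] 90.0 (319, 208, 17, 15)
   tri [ 4.794e-01 -1.000e-04  5.040e-02] 0.0009Traceback (most recent call last):
  File "<stdin>", line 12, in <module>
  File "<stdin>", line 6, in info
IndexError: list index out of range
```

View pics/wrist0.png

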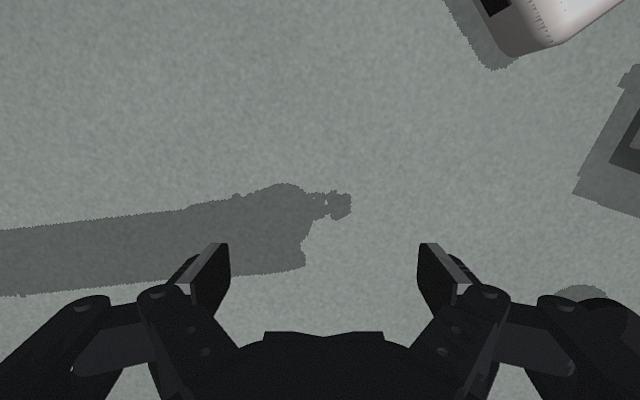

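The wrist view shows only bare bench and the two pads, at (205,265) and (440,265). I'll widen the orange mask and run the rest.

```bash
sed -i 's/orange=(6,15,150,120)/orange=(7,21,130,80)/;s/red=(172,186,150,90)/red=(172,186,120,60)/' h.py
python3 - <<'E'
from h import *
T=camera("top");S=camera("side")
def info(n,k,rt,rs):
    r=[]
    for c,roi in((T,rt),(S,rs)):
        bl=blobs(c["frame"],k,roi)
        if not bl: print(n,"none",cv2.cvtColor(c["frame"],cv2.COLOR_RGB2HSV)[(roi[1]+roi[3])//2-6:(roi[1]+roi[3])//2+6:3,(roi[0]+roi[2])//2].tolist());r.append(None);continue
        q=cv2.minAreaRect(bl[0]); r.append(q); print(n,len(bl),np.round(q[0],1),np.round(q[1],1),round(q[2],1),cv2.boundingRect(bl[0]))
    if None not in r:
        X,e=tri(T,r[0][0],S,r[1][0]);print("   tri",X.round(4),round(e,4))
    return r
info("pot_o","orange",(350,210,380,240),(295,235,322,275))
r=info("case","red",(110,205,170,240),(290,135,318,170))
if r[0]:
    w=np.array([onz(T,p,.04) for p in cv2.boxPoints(r[0])]);print("   ",w[:,:2].round(3).tolist(),w.mean(0).round(4))
for n,k,rt,rs in(("lens_tray","black",(165,105,255,168),(350,155,402,200)),("pot_tray","blue",(265,105,355,170),(360,200,422,256)),("slide_tray","yellow",(370,112,462,180),(370,268,450,352))):
    r=info(n,k,rt,rs)
    if r[0]:
        w=np.array([onz(T,p,.01) for p in cv2.boxPoints(r[0])]);print("   ",w[:,:2].round(3).tolist(),w.mean(0).round(4),[round(float(np.linalg.norm(w[i]-w[i-1])),3) for i in range(4)])
for n,p,z in(("dish",(202,207),.036),("bottle",(482,221),.082),("pink1",(404,248),.056),("pink2",(372,267),.056),("pg",(309,201),.056),("po",(364,223.),.056)):print(n,onz(T,p,z).round(3))
q=get_obs();print(q["clock"])
E
```

```text
pot_o 1 [363. 223.] [18. 18.] 90.0 (354, 214, 19, 19)
pot_o 1 [308.5 249.5] [17. 19.] 90.0 (299, 241, 20, 18)
   tri [ 0.4311 -0.117   0.0489] 0.0009
case 1 [139.6 221.2] [16.3 44.6] 84.3 (118, 212, 45, 19)
case 1 [304.  153.5] [23.2 12.3] 84.8 (297, 142, 14, 24)
   tri [0.4402 0.3758 0.0204] 0.0006
    [[0.451, 0.417], [0.46, 0.322], [0.425, 0.316], [0.416, 0.411]] [0.438  0.3667 0.04  ]
lens_tray 1 [208.8 136.5] [70.7 43.4] 5.9 (172, 112, 75, 47)
lens_tray 1 [376.5 179.5] [31. 41.] 90.0 (356, 164, 42, 32)
   tri [6.426e-01 2.345e-01 2.000e-04] 0.0022
    [[0.595, 0.317], [0.699, 0.311], [0.68, 0.145], [0.576, 0.154]] [0.6377 0.2317 0.01  ] [0.164, 0.105, 0.167, 0.104]
pot_tray 1 [308.4 138.1] [71.8 45.1] 8.1 (270, 112, 77, 54)
pot_tray 1 [393. 229.] [46. 50.] 90.0 (368, 206, 51, 47)
   tri [ 6.378e-01 -1.000e-04 -2.000e-04] 0.0027
    [[0.591, 0.09], [0.699, 0.076], [0.673, -0.091], [0.566, -0.074]] [0.6323 0.     0.01  ] [0.166, 0.109, 0.169, 0.108]
slide_tray 1 [415.7 146.4] [73.8 45.7] 7.9 (377, 119, 77, 55)
slide_tray 1 [412.4 311.9] [79.3 65.4] 86.9 (378, 274, 70, 77)
   tri [ 0.6173 -0.2529 -0.0018] 0.0034
    [[0.569, -0.156], [0.678, -0.174], [0.652, -0.344], [0.544, -0.323]] [ 0.611  -0.2491  0.01  ] [0.169, 0.11, 0.172, 0.11]
dish [0.469 0.234 0.036]
bottle [ 0.43  -0.359  0.082]
pink1 [ 0.376 -0.201  0.056]
pink2 [ 0.337 -0.133  0.056]
pg [ 0.478 -0.001  0.056]
po [ 0.43  -0.118  0.056]
0.35
```

Tray corners, sizes (110 x 170) and heights agree with the text. All targets sit between 0.44 and 0.70 m from the base. I'll start with the blue lens, which is closest to the current pose.

```bash
python3 -m inch '[{"slide":[0.275,0.347,-0.06],"yaw":1.24},{"slide":[0.275,0.347,-0.06],"yaw":1.24},{"slide":[0.275,0.347,-0.06],"yaw":1.24},{"slide":[0.275,0.347,-0.06],"yaw":1.24},{"slide":[0.275,0.347,-0.06],"yaw":1.24},{"slide":[0.275,0.347,-0.06],"yaw":1.24},{"slide":[0.275,0.347,-0.06],"yaw":1.24},{"slide":[0.275,0.347,-0.06],"yaw":1.24},{"slide":[0.275,0.347,-0.06],"yaw":1.24},{"slide":[0.275,0.347,-0.06],"yaw":1.24},{"slide":[0.275,0.347,-0.06],"yaw":1.24},{"slide":[0.275,0.347,-0.06],"yaw":1.24},{"slide":[0.275,0.347,-0.06],"yaw":1.24},{"slide":[0.275,0.347,-0.06],"yaw":1.24}]' 0 25
python3 - <<'E'
from h import *
W=camera("wrist");cv2.imwrite("pics/w1.png",W["frame"][:,:,::-1])
print(get_obs()["position"],get_obs()["joint_pos"])
for b in blobs(W["frame"],"blue",(0,0,640,400)):
    q=cv2.minAreaRect(b);print(np.round(q[0],1),np.round(q[1],1),onz(W,q[0],.053).round(4))
E
```

```text
clock: 1.52
position: [0.4771, -0.245, 0.1823]
ee_rot: [0.708, 0.707, -0.0, 0.0]
ft_force: [-0.2, -0.3, 0.5]
grip_width: 0.998
grasp_force: 0.0
[ 0.47679313 -0.2455506   0.18238177] [ 0.81966267  0.21741133 -0.48355673  1.75443889  0.10857134  1.19605988
  0.30308552]
[322. 189.] [36. 34.] [ 0.4752 -0.2432  0.053 ]
[511.   6.] [12. 84.] [ 0.6165 -0.103   0.053 ]
```

View pics/w1.png

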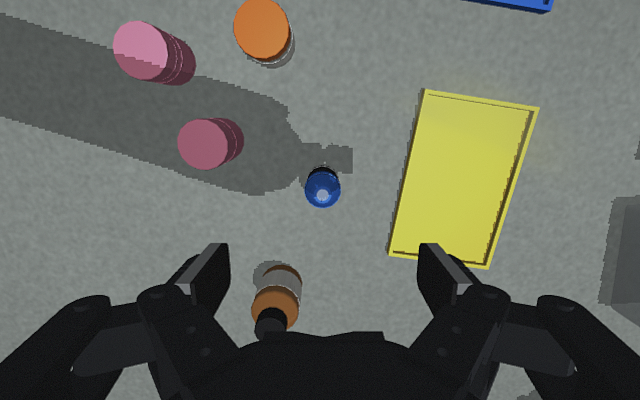

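The wrist view shows the blue nose at (322,189), midway between the pads, which casts to (0.475,-0.243) and agrees with the top view. The bottle is at (277,310) and the pink pots are clear. Descending now.

```bash
python3 -m inch '[{"slide":[-0.001,0.001,-0.04]},{"slide":[-0.001,0.001,-0.08]},{"slide":[-0.001,0.001,-0.12]},{"slide":[-0.001,0.001,-0.145]},{"slide":[-0.001,0.001,-0.158]},{"slide":[-0.001,0.001,-0.158]},{"slide":[-0.001,0.001,-0.158]}]' 0 40
python3 -m inch '[{"slide":[0,0,0]},{"slide":[0,0,0]},{"slide":[0,0,0]},{"slide":[0,0,0]},{"slide":[0,0,0]},{"slide":[0,0,0]},{"slide":[0,0,0]},{"slide":[0,0,0]},{"slide":[0,0,0]},{"slide":[0,0,0]}]' 255 40
```

```text
invalid input
invalid input
```

```bash
python3 -m inch '[{"slide":[-0.001,0.001,-0.04],"yaw":0},{"slide":[-0.001,0.001,-0.08],"yaw":0},{"slide":[-0.001,0.001,-0.12],"yaw":0},{"slide":[-0.001,0.001,-0.145],"yaw":0},{"slide":[-0.001,0.001,-0.158],"yaw":0},{"slide":[-0.001,0.001,-0.158],"yaw":0},{"slide":[-0.001,0.001,-0.158],"yaw":0}]' 0 40
python3 -m inch '[{"slide":[0,0,0],"yaw":0},{"slide":[0,0,0],"yaw":0},{"slide":[0,0,0],"yaw":0},{"slide":[0,0,0],"yaw":0},{"slide":[0,0,0],"yaw":0},{"slide":[0,0,0],"yaw":0},{"slide":[0,0,0],"yaw":0},{"slide":[0,0,0],"yaw":0},{"slide":[0,0,0],"yaw":0},{"slide":[0,0,0],"yaw":0}]' 255 40
```

```text
clock: 2.15
position: [0.4765, -0.2442, 0.0251]
ee_rot: [0.708, 0.706, 0.0, 0.0]
ft_force: [0.1, 0.1, 0.8]
grip_width: 0.999
grasp_force: 0.0
clock: 2.98
position: [0.4769, -0.2437, 0.0253]
ee_rot: [0.707, 0.707, 0.0, 0.001]
ft_force: [-2.1, 1.1, 7.3]
grip_width: 0.364
grasp_force: 39.1
```

The pads stopped on a 31 mm width, so the barrel is held. Lifting and carrying to the black tray.

```bash
python3 -m inch '[{"slide":[0,0,0.02],"yaw":0},{"slide":[0,0,0.06],"yaw":0},{"slide":[0,0,0.10],"yaw":0},{"slide":[0.01,0.03,0.12],"yaw":0},{"slide":[0.159,0.439,0.12],"yaw":0},{"slide":[0.159,0.439,0.12],"yaw":0},{"slide":[0.159,0.439,0.12],"yaw":0},{"slide":[0.159,0.439,0.12],"yaw":0},{"slide":[0.159,0.439,0.12],"yaw":0},{"slide":[0.159,0.439,0.12],"yaw":0},{"slide":[0.159,0.439,0.12],"yaw":0},{"slide":[0.159,0.439,0.12],"yaw":0},{"slide":[0.159,0.439,0.12],"yaw":0},{"slide":[0.159,0.439,0.12],"yaw":0},{"slide":[0.159,0.439,0.12],"yaw":0},{"slide":[0.159,0.439,0.12],"yaw":0},{"slide":[0.159,0.439,0.12],"yaw":0},{"slide":[0.159,0.439,0.12],"yaw":0},{"slide":[0.159,0.439,0.12],"yaw":0},{"slide":[0.159,0.439,0.12],"yaw":0}]'
python3 - <<'E'
from h import *
W=camera("wrist");S=camera("side")
cv2.imwrite("pics/w2.png",np.vstack([cv2.resize(W["frame"],(480,300)),cv2.resize(S["frame"][100:300,250:570],(480,300))])[:,:,::-1])
print(get_obs()["position"])
E
```

```text
clock: 4.65
position: [0.6356, 0.194, 0.1445]
ee_rot: [0.708, 0.706, -0.0, 0.0]
ft_force: [0.2, 0.4, -1.4]
grip_width: 0.362
grasp_force: 40.2
[0.63558938 0.19448547 0.1445713 ]
```

View pics/w2.png

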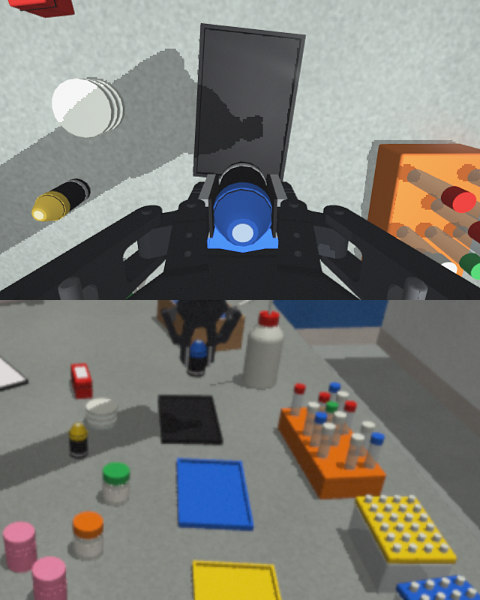

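The lens hangs upright in the pads, (243,205) in the wrist half, over the black tray's near end. Setting it down.

```bash
python3 -m inch '[{"slide":[0,0,-0.04],"yaw":0},{"slide":[0,0,-0.08],"yaw":0},{"slide":[0,0,-0.10],"yaw":0},{"slide":[0,0,-0.108],"yaw":0},{"slide":[0,0,-0.112],"yaw":0},{"slide":[0,0,-0.114],"yaw":0},{"slide":[0,0,-0.115],"yaw":0},{"slide":[0,0,-0.115],"yaw":0},{"slide":[0,0,-0.115],"yaw":0}]'
```

```text
clock: 5.5
position: [0.6362, 0.1959, 0.0308]
ee_rot: [0.708, 0.707, 0.001, 0.001]
ft_force: [1.0, 0.5, -1.4]
grip_width: 0.365
grasp_force: 40.2
```

```bash
python3 -m inch '[{"slide":[0,0,-0.001],"yaw":0},{"slide":[0,0,-0.0015],"yaw":0},{"slide":[0,0,-0.0015],"yaw":0},{"slide":[0,0,-0.0015],"yaw":0}]'
```

```text
clock: 5.83
position: [0.6361, 0.1959, 0.0294]
ee_rot: [0.707, 0.707, 0.001, 0.001]
ft_force: [-2.8, -1.7, 6.9]
grip_width: 0.366
grasp_force: 41.2
```

Contact felt on the floor. Releasing, then rising to the yellow lens.

```bash
python3 -m inch '[{"slide":[0,0,0],"yaw":0},{"slide":[0,0,0],"yaw":0},{"slide":[0,0,0],"yaw":0},{"slide":[0,0,0],"yaw":0},{"slide":[0,0,0],"yaw":0},{"slide":[0,0,0],"yaw":0},{"slide":[0,0,0],"yaw":0},{"slide":[0,0,0],"yaw":0}]' 0
python3 -m inch '[{"slide":[0,0,0.02],"yaw":0},{"slide":[0,0,0.06],"yaw":0},{"slide":[0,0,0.10],"yaw":0},{"slide":[0,0,0.13],"yaw":0},{"slide":[-0.211,-0.068,0.15],"yaw":0},{"slide":[-0.211,-0.068,0.15],"yaw":0},{"slide":[-0.211,-0.068,0.15],"yaw":0},{"slide":[-0.211,-0.068,0.15],"yaw":0},{"slide":[-0.211,-0.068,0.15],"yaw":0},{"slide":[-0.211,-0.068,0.15],"yaw":0},{"slide":[-0.211,-0.068,0.15],"yaw":0},{"slide":[-0.211,-0.068,0.15],"yaw":0},{"slide":[-0.211,-0.068,0.15],"yaw":0}]'
cat > look.py <<'E'
import sys
from h import *
k,z,near=sys.argv[1],float(sys.argv[2]),np.array([float(sys.argv[3]),float(sys.argv[4])])
W=camera("wrist");o=get_obs()["position"];print("tcp",o.round(4),get_obs()["joint_pos"].round(2))
for b in blobs(W["frame"],k,(0,0,640,400),150):
    q=cv2.minAreaRect(b);X=onz(W,q[0],z)
    if np.linalg.norm(X[:2]-near)<.06: print(np.round(q[0],1),np.round(q[1],1),round(q[2],1),X.round(4),"shift",(X-o)[:2].round(4))
cv2.imwrite(f"pics/{sys.argv[5]}.png",W["frame"][:,:,::-1])
E
python3 look.py yellow 0.05 0.425 0.128 w3
```

```text
clock: 6.5
position: [0.6354, 0.1957, 0.0278]
ee_rot: [0.707, 0.707, 0.0, 0.0]
ft_force: [0.2, -0.3, -0.3]
grip_width: 1.001
grasp_force: 0.0
clock: 7.58
position: [0.4252, 0.1278, 0.1782]
ee_rot: [0.707, 0.707, 0.0, 0.0]
ft_force: [0.7, -0.3, -0.8]
grip_width: 1.0
grasp_force: 0.0
tcp [0.4252 0.1281 0.178 ] [ 0.35  0.02 -0.74  1.97  0.02  1.16 -0.4 ]
[322. 187.] [36. 36.] 90.0 [0.4235 0.1317 0.05  ] shift [-0.0017  0.0037]
```

```bash
python3 -m inch '[{"slide":[-0.001,0.002,-0.04],"yaw":0},{"slide":[-0.001,0.002,-0.08],"yaw":0},{"slide":[-0.001,0.002,-0.12],"yaw":0},{"slide":[-0.001,0.002,-0.14],"yaw":0},{"slide":[-0.001,0.002,-0.152],"yaw":0},{"slide":[-0.001,0.002,-0.152],"yaw":0},{"slide":[-0.001,0.002,-0.152],"yaw":0}]'
python3 -m inch '[{"slide":[0,0,0],"yaw":0},{"slide":[0,0,0],"yaw":0},{"slide":[0,0,0],"yaw":0},{"slide":[0,0,0],"yaw":0},{"slide":[0,0,0],"yaw":0},{"slide":[0,0,0],"yaw":0},{"slide":[0,0,0],"yaw":0},{"slide":[0,0,0],"yaw":0},{"slide":[0,0,0],"yaw":0},{"slide":[0,0,0],"yaw":0}]' 255 40
```

```text
clock: 8.22
position: [0.4239, 0.1304, 0.0261]
ee_rot: [0.707, 0.707, 0.0, -0.001]
ft_force: [1.2, 0.9, 0.3]
grip_width: 1.0
grasp_force: 0.0
clock: 9.05
position: [0.424, 0.1296, 0.0267]
ee_rot: [0.708, 0.707, 0.0, 0.001]
ft_force: [-2.7, -0.9, 8.3]
grip_width: 0.36
grasp_force: 38.9
```

```bash
python3 -m inch '[{"slide":[0,0,0.02],"yaw":0},{"slide":[0,0,0.06],"yaw":0},{"slide":[0,0,0.10],"yaw":0},{"slide":[0.01,0.01,0.12],"yaw":0},{"slide":[0.22,0.141,0.12],"yaw":0},{"slide":[0.22,0.141,0.12],"yaw":0},{"slide":[0.22,0.141,0.12],"yaw":0},{"slide":[0.22,0.141,0.12],"yaw":0},{"slide":[0.22,0.141,0.12],"yaw":0},{"slide":[0.22,0.141,0.12],"yaw":0},{"slide":[0.22,0.141,0.12],"yaw":0},{"slide":[0.22,0.141,0.12],"yaw":0},{"slide":[0.22,0.141,0.12],"yaw":0},{"slide":[0.22,0.141,0.12],"yaw":0},{"slide":[0.22,0.141,0.12],"yaw":0}]'
python3 look.py blue 0.053 0.636 0.195 w4
```

```text
clock: 10.3
position: [0.643, 0.2698, 0.1467]
ee_rot: [0.708, 0.707, 0.0, 0.001]
ft_force: [0.5, -0.3, -1.0]
grip_width: 0.362
grasp_force: 40.3
tcp [0.6432 0.2698 0.1468] [-0.01  0.65 -0.69  1.33  0.41  1.3  -0.71]
```

View pics/w4.png

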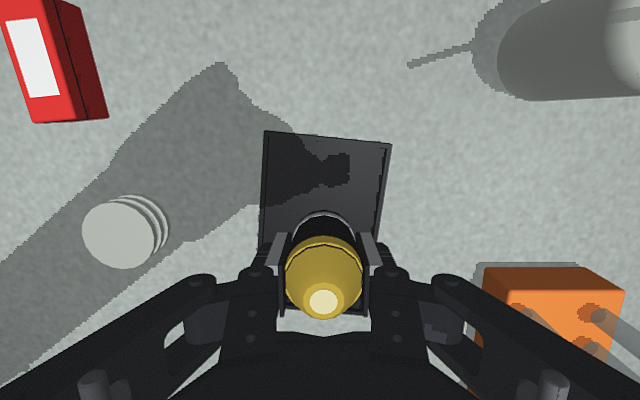

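The yellow lens is upright in the pads at (323,280), over the far part of the black tray whose far edge is at row 137. Lowering.

```bash
python3 -m inch '[{"slide":[0,0,-0.04],"yaw":0},{"slide":[0,0,-0.08],"yaw":0},{"slide":[0,0,-0.10],"yaw":0},{"slide":[0,0,-0.109],"yaw":0},{"slide":[0,0,-0.113],"yaw":0},{"slide":[0,0,-0.115],"yaw":0},{"slide":[0,0,-0.1155],"yaw":0},{"slide":[0,0,-0.1165],"yaw":0},{"slide":[0,0,-0.1165],"yaw":0},{"slide":[0,0,-0.1165],"yaw":0}]'
```

```text
clock: 11.18
position: [0.6442, 0.2711, 0.0309]
ee_rot: [0.707, 0.707, 0.001, 0.0]
ft_force: [0.5, -0.3, 3.4]
grip_width: 0.364
grasp_force: 40.6
```

```bash
python3 -m inch '[{"slide":[0,0,0],"yaw":0},{"slide":[0,0,0],"yaw":0},{"slide":[0,0,0],"yaw":0},{"slide":[0,0,0],"yaw":0},{"slide":[0,0,0],"yaw":0},{"slide":[0,0,0],"yaw":0},{"slide":[0,0,0],"yaw":0},{"slide":[0,0,0],"yaw":0}]' 0
python3 -m inch '[{"slide":[0,0,0.02],"yaw":0},{"slide":[0,0,0.06],"yaw":0},{"slide":[0,0,0.10],"yaw":0},{"slide":[0,0,0.13],"yaw":0},{"slide":[-0.165,-0.271,0.15],"yaw":0},{"slide":[-0.165,-0.271,0.15],"yaw":0},{"slide":[-0.165,-0.271,0.15],"yaw":0},{"slide":[-0.165,-0.271,0.15],"yaw":0},{"slide":[-0.165,-0.271,0.15],"yaw":0},{"slide":[-0.165,-0.271,0.15],"yaw":0},{"slide":[-0.165,-0.271,0.15],"yaw":0},{"slide":[-0.165,-0.271,0.15],"yaw":0},{"slide":[-0.165,-0.271,0.15],"yaw":0},{"slide":[-0.165,-0.271,0.15],"yaw":0},{"slide":[-0.165,-0.271,0.15],"yaw":0},{"slide":[-0.165,-0.271,0.15],"yaw":0}]'
python3 look.py green 0.053 0.479 0.0 w5
```

```text
clock: 11.85
position: [0.6434, 0.2707, 0.0293]
ee_rot: [0.707, 0.707, 0.0, -0.0]
ft_force: [-0.9, -0.2, -0.3]
grip_width: 0.997
grasp_force: 0.0
clock: 13.18
position: [0.4788, 0.001, 0.1794]
ee_rot: [0.707, 0.707, 0.0, -0.0]
ft_force: [-0.0, 0.3, 0.2]
grip_width: 1.001
grasp_force: 0.0
tcp [0.4788 0.001  0.1793] [ 0.6   0.11 -0.73  1.89  0.08  1.17 -0.16]
[322.9 192.7] [48.7 47.4] 71.6 [4.778e-01 3.000e-04 5.300e-02] shift [-0.001  -0.0007]
```

View pics/w5.png

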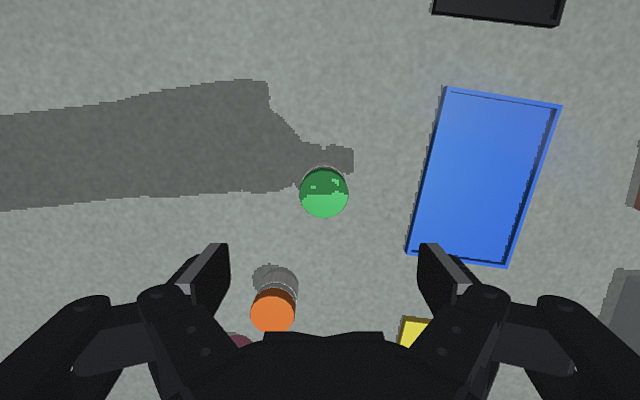

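The green cap is at (323,193), centred between the pads at (0.478,0.000). The blue tray is at (484,175) and the orange pot at (272,312).

```bash
python3 -m inch '[{"slide":[-0.001,-0.001,-0.04],"yaw":0},{"slide":[-0.001,-0.001,-0.08],"yaw":0},{"slide":[-0.001,-0.001,-0.12],"yaw":0},{"slide":[-0.001,-0.001,-0.144],"yaw":0},{"slide":[-0.001,-0.001,-0.156],"yaw":0},{"slide":[-0.001,-0.001,-0.156],"yaw":0},{"slide":[-0.001,-0.001,-0.156],"yaw":0}]'
python3 -m inch '[{"slide":[0,0,0],"yaw":0},{"slide":[0,0,0],"yaw":0},{"slide":[0,0,0],"yaw":0},{"slide":[0,0,0],"yaw":0},{"slide":[0,0,0],"yaw":0},{"slide":[0,0,0],"yaw":0},{"slide":[0,0,0],"yaw":0},{"slide":[0,0,0],"yaw":0},{"slide":[0,0,0],"yaw":0}]' 255 30
```

```text
clock: 13.82
position: [0.478, -0.0004, 0.0239]
ee_rot: [0.707, 0.707, 0.0, -0.0]
ft_force: [0.4, 0.1, -0.3]
grip_width: 0.998
grasp_force: 0.0
clock: 14.57
position: [0.4783, -0.0015, 0.0244]
ee_rot: [0.708, 0.707, 0.001, 0.001]
ft_force: [-0.4, -0.1, 7.2]
grip_width: 0.487
grasp_force: 29.5
```

```bash
python3 -m inch '[{"slide":[0,0,0.02],"yaw":0},{"slide":[0,0,0.06],"yaw":0},{"slide":[0,0,0.08],"yaw":0},{"slide":[0.162,0.039,0.08],"yaw":0},{"slide":[0.162,0.039,0.08],"yaw":0},{"slide":[0.162,0.039,0.08],"yaw":0},{"slide":[0.162,0.039,0.08],"yaw":0},{"slide":[0.162,0.039,0.08],"yaw":0},{"slide":[0.162,0.039,0.08],"yaw":0},{"slide":[0.162,0.039,0.08],"yaw":0},{"slide":[0.162,0.039,0.04],"yaw":0},{"slide":[0.162,0.039,0.02],"yaw":0},{"slide":[0.162,0.039,0.01],"yaw":0},{"slide":[0.162,0.039,0.006],"yaw":0},{"slide":[0.162,0.039,0.005],"yaw":0},{"slide":[0.162,0.039,0.004],"yaw":0},{"slide":[0.162,0.039,0.004],"yaw":0},{"slide":[0.162,0.039,0.004],"yaw":0}]'
```

```text
clock: 16.07
position: [0.6401, 0.0377, 0.0286]
ee_rot: [0.707, 0.707, 0.001, 0.001]
ft_force: [0.1, -0.1, 2.2]
grip_width: 0.49
grasp_force: 31.1
```

```bash
python3 -m inch '[{"slide":[0,0,0],"yaw":0},{"slide":[0,0,0],"yaw":0},{"slide":[0,0,0],"yaw":0},{"slide":[0,0,0],"yaw":0},{"slide":[0,0,0],"yaw":0},{"slide":[0,0,0],"yaw":0},{"slide":[0,0,0],"yaw":0},{"slide":[0,0,0],"yaw":0}]' 0
python3 -m inch '[{"slide":[0,0,0.02],"yaw":0},{"slide":[0,0,0.06],"yaw":0},{"slide":[0,0,0.10],"yaw":0},{"slide":[0,0,0.13],"yaw":0},{"slide":[-0.209,-0.155,0.15],"yaw":0},{"slide":[-0.209,-0.155,0.15],"yaw":0},{"slide":[-0.209,-0.155,0.15],"yaw":0},{"slide":[-0.209,-0.155,0.15],"yaw":0},{"slide":[-0.209,-0.155,0.15],"yaw":0},{"slide":[-0.209,-0.155,0.15],"yaw":0},{"slide":[-0.209,-0.155,0.15],"yaw":0},{"slide":[-0.209,-0.155,0.15],"yaw":0},{"slide":[-0.209,-0.155,0.15],"yaw":0},{"slide":[-0.209,-0.155,0.15],"yaw":0},{"slide":[-0.209,-0.155,0.15],"yaw":0}]'
python3 look.py orange 0.053 0.431 -0.117 w6
```

```text
clock: 16.73
position: [0.6394, 0.0377, 0.0273]
ee_rot: [0.707, 0.707, 0.0, -0.0]
ft_force: [-0.1, -0.4, -0.4]
grip_width: 0.999
grasp_force: 0.0
clock: 17.98
position: [0.4313, -0.1162, 0.1773]
ee_rot: [0.707, 0.708, 0.0, -0.0]
ft_force: [1.7, 0.4, -0.4]
grip_width: 0.998
grasp_force: 0.0
tcp [ 0.4312 -0.1162  0.1772] [ 0.83  0.03 -0.67  1.96  0.02  1.16  0.16]
[322.  193.5] [49. 48.] 90.0 [ 0.4295 -0.117   0.053 ] shift [-0.0017 -0.0008]
```

View pics/w6.png

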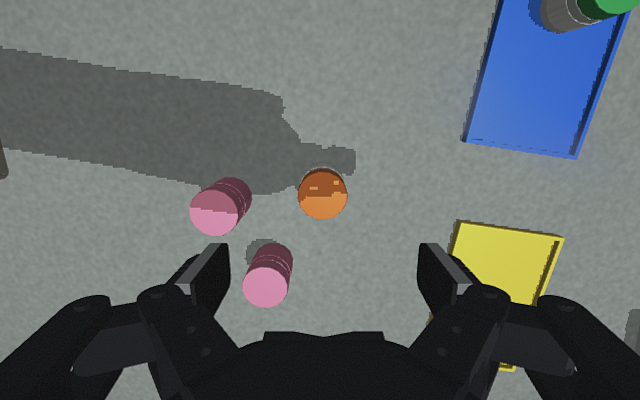

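The orange cap is at (322,193), centred at (0.430,-0.117). The pink pots are at (214,212) and (265,288), so I'll narrow the fingers before descending to leave more room beside the nearer one.

```bash
python3 -m inch '[{"slide":[-0.001,-0.001,-0.02],"yaw":0},{"slide":[-0.001,-0.001,-0.05],"yaw":0},{"slide":[-0.001,-0.001,-0.09],"yaw":0},{"slide":[-0.001,-0.001,-0.125],"yaw":0},{"slide":[-0.001,-0.001,-0.145],"yaw":0},{"slide":[-0.001,-0.001,-0.154],"yaw":0},{"slide":[-0.001,-0.001,-0.154],"yaw":0},{"slide":[-0.001,-0.001,-0.154],"yaw":0}]' 55
python3 -m inch '[{"slide":[0,0,0],"yaw":0},{"slide":[0,0,0],"yaw":0},{"slide":[0,0,0],"yaw":0},{"slide":[0,0,0],"yaw":0},{"slide":[0,0,0],"yaw":0},{"slide":[0,0,0],"yaw":0},{"slide":[0,0,0],"yaw":0},{"slide":[0,0,0],"yaw":0},{"slide":[0,0,0],"yaw":0}]' 255 30
```

```text
clock: 18.7
position: [0.4302, -0.1178, 0.0239]
ee_rot: [0.707, 0.707, 0.0, -0.0]
ft_force: [0.5, 0.4, 0.8]
grip_width: 0.789
grasp_force: 0.0
clock: 19.45
position: [0.4305, -0.1187, 0.0248]
ee_rot: [0.708, 0.707, 0.0, 0.001]
ft_force: [-0.7, 0.8, 6.5]
grip_width: 0.485
grasp_force: 29.5
```

```bash
python3 -m inch '[{"slide":[0,0,0.02],"yaw":0},{"slide":[0,0,0.06],"yaw":0},{"slide":[0,0,0.09],"yaw":0},{"slide":[0.198,0.081,0.09],"yaw":0},{"slide":[0.198,0.081,0.09],"yaw":0},{"slide":[0.198,0.081,0.09],"yaw":0},{"slide":[0.198,0.081,0.09],"yaw":0},{"slide":[0.198,0.081,0.09],"yaw":0},{"slide":[0.198,0.081,0.09],"yaw":0},{"slide":[0.198,0.081,0.09],"yaw":0},{"slide":[0.198,0.081,0.09],"yaw":0},{"slide":[0.198,0.081,0.05],"yaw":0},{"slide":[0.198,0.081,0.02],"yaw":0},{"slide":[0.198,0.081,0.01],"yaw":0},{"slide":[0.198,0.081,0.006],"yaw":0},{"slide":[0.198,0.081,0.005],"yaw":0},{"slide":[0.198,0.081,0.004],"yaw":0},{"slide":[0.198,0.081,0.004],"yaw":0},{"slide":[0.198,0.081,0.004],"yaw":0}]'
```

```text
clock: 21.03
position: [0.6278, -0.0381, 0.0287]
ee_rot: [0.708, 0.706, 0.0, 0.001]
ft_force: [-2.6, -1.5, 5.5]
grip_width: 0.488
grasp_force: 31.3
```

```bash
python3 -m inch '[{"slide":[0,0,0],"yaw":0},{"slide":[0,0,0],"yaw":0},{"slide":[0,0,0],"yaw":0},{"slide":[0,0,0],"yaw":0},{"slide":[0,0,0],"yaw":0},{"slide":[0,0,0],"yaw":0},{"slide":[0,0,0],"yaw":0},{"slide":[0,0,0],"yaw":0}]' 0
python3 -m inch '[{"slide":[0,0,0.02],"yaw":0},{"slide":[0,0,0.06],"yaw":0},{"slide":[0,0,0.10],"yaw":0},{"slide":[0,0,0.13],"yaw":0},{"slide":[-0.19,0.41,0.17],"yaw":0.094},{"slide":[-0.19,0.41,0.17],"yaw":0.094},{"slide":[-0.19,0.41,0.17],"yaw":0.094},{"slide":[-0.19,0.41,0.17],"yaw":0.094},{"slide":[-0.19,0.41,0.17],"yaw":0.094},{"slide":[-0.19,0.41,0.17],"yaw":0.094},{"slide":[-0.19,0.41,0.17],"yaw":0.094},{"slide":[-0.19,0.41,0.17],"yaw":0.094},{"slide":[-0.19,0.41,0.17],"yaw":0.094},{"slide":[-0.19,0.41,0.17],"yaw":0.094},{"slide":[-0.19,0.41,0.17],"yaw":0.094},{"slide":[-0.19,0.41,0.17],"yaw":0.094},{"slide":[-0.19,0.41,0.17],"yaw":0.094},{"slide":[-0.19,0.41,0.17],"yaw":0.094},{"slide":[-0.19,0.41,0.17],"yaw":0.094},{"slide":[-0.19,0.41,0.17],"yaw":0.094}]'
python3 look.py red 0.04 0.438 0.372 w7
```

```text
clock: 21.7
position: [0.6274, -0.0373, 0.0273]
ee_rot: [0.707, 0.707, 0.0, -0.0]
ft_force: [-0.0, 0.7, 0.6]
grip_width: 0.998
grasp_force: 0.0
clock: 23.37
position: [0.4385, 0.3712, 0.1971]
ee_rot: [0.674, 0.738, -0.0, 0.0]
ft_force: [0.0, -0.2, -0.6]
grip_width: 1.003
grasp_force: 0.0
tcp [0.4384 0.3714 0.1972] [-0.06  0.39 -0.9   1.62  0.31  1.29 -0.92]
[323.  179.5] [89. 36.] 90.0 [0.4371 0.3754 0.04  ] shift [-0.0013  0.004 ]
```

View pics/w7.png

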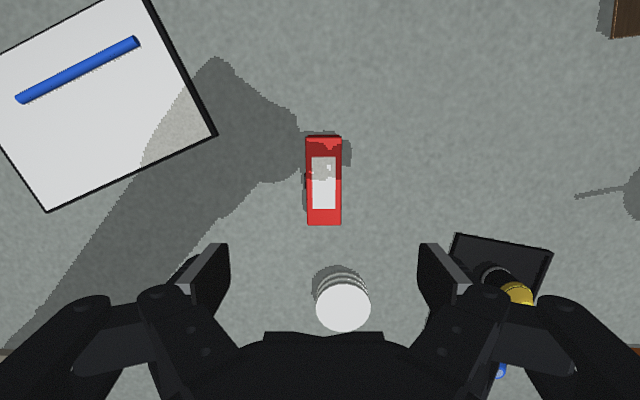

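The case lies straight between the pads at (323,180) with its label up. The dishes at (343,300) are clear.

```bash
python3 -m inch '[{"slide":[-0.001,0.003,-0.04],"yaw":0},{"slide":[-0.001,0.003,-0.08],"yaw":0},{"slide":[-0.001,0.003,-0.12],"yaw":0},{"slide":[-0.001,0.003,-0.15],"yaw":0},{"slide":[-0.001,0.003,-0.17],"yaw":0},{"slide":[-0.001,0.003,-0.178],"yaw":0},{"slide":[-0.001,0.003,-0.178],"yaw":0},{"slide":[-0.001,0.003,-0.178],"yaw":0}]'
python3 -m inch '[{"slide":[0,0,0],"yaw":0},{"slide":[0,0,0],"yaw":0},{"slide":[0,0,0],"yaw":0},{"slide":[0,0,0],"yaw":0},{"slide":[0,0,0],"yaw":0},{"slide":[0,0,0],"yaw":0},{"slide":[0,0,0],"yaw":0},{"slide":[0,0,0],"yaw":0},{"slide":[0,0,0],"yaw":0},{"slide":[0,0,0],"yaw":0}]' 255 40
```

```text
clock: 24.08
position: [0.437, 0.3758, 0.0203]
ee_rot: [0.674, 0.739, 0.0, 0.0]
ft_force: [0.1, 1.2, 1.0]
grip_width: 0.999
grasp_force: 0.0
clock: 24.92
position: [0.437, 0.376, 0.0202]
ee_rot: [0.674, 0.739, 0.001, 0.0]
ft_force: [-0.4, -1.3, 6.7]
grip_width: 0.39
grasp_force: 40.9
```

```bash
python3 -m inch '[{"slide":[0,0,0.02],"yaw":0},{"slide":[0,0,0.06],"yaw":0},{"slide":[0,0,0.10],"yaw":0},{"slide":[0.01,-0.03,0.12],"yaw":0},{"slide":[0.176,-0.626,0.12],"yaw":-0.246},{"slide":[0.176,-0.626,0.12],"yaw":-0.246},{"slide":[0.176,-0.626,0.12],"yaw":-0.246},{"slide":[0.176,-0.626,0.12],"yaw":-0.246},{"slide":[0.176,-0.626,0.12],"yaw":-0.246},{"slide":[0.176,-0.626,0.12],"yaw":-0.246},{"slide":[0.176,-0.626,0.12],"yaw":-0.246},{"slide":[0.176,-0.626,0.12],"yaw":-0.246},{"slide":[0.176,-0.626,0.12],"yaw":-0.246},{"slide":[0.176,-0.626,0.12],"yaw":-0.246},{"slide":[0.176,-0.626,0.12],"yaw":-0.246},{"slide":[0.176,-0.626,0.12],"yaw":-0.246},{"slide":[0.176,-0.626,0.12],"yaw":-0.246},{"slide":[0.176,-0.626,0.12],"yaw":-0.246},{"slide":[0.176,-0.626,0.12],"yaw":-0.246},{"slide":[0.176,-0.626,0.12],"yaw":-0.246}]'
python3 look.py red 0.04 0 0 w8; python3 - <<'E'
from h import *
cv2.imwrite("pics/s8.png",np.vstack([cv2.resize(cv2.imread("pics/w8.png"),(480,300)),cv2.resize(camera("side")["frame"][:,:,::-1],(480,300))]))
E
```

```text
clock: 26.58
position: [0.6115, -0.26, 0.1382]
ee_rot: [0.762, 0.647, -0.002, 0.001]
ft_force: [-0.1, -2.0, -1.7]
grip_width: 0.391
grasp_force: 40.3
tcp [ 0.6116 -0.2555  0.1382] [ 0.73  0.55 -0.56  1.45  0.3   1.23 -0.03]
```

View pics/s8.png

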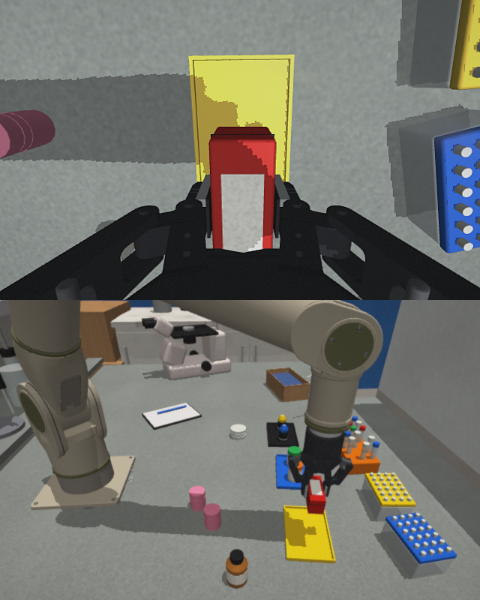

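The case hangs level, label up, square to the yellow tray and over it at (242,185) in the wrist half. Lowering.

```bash
python3 -m inch '[{"slide":[0,0,-0.04],"yaw":0},{"slide":[0,0,-0.08],"yaw":0},{"slide":[0,0,-0.10],"yaw":0},{"slide":[0,0,-0.108],"yaw":0},{"slide":[0,0,-0.112],"yaw":0},{"slide":[0,0,-0.114],"yaw":0},{"slide":[0,0,-0.115],"yaw":0},{"slide":[0,0,-0.115],"yaw":0},{"slide":[0,0,-0.115],"yaw":0}]'
```

```text
clock: 27.43
position: [0.6132, -0.2505, 0.0258]
ee_rot: [0.759, 0.651, 0.0, 0.001]
ft_force: [0.5, 0.5, -0.5]
grip_width: 0.386
grasp_force: 40.3
```

```bash
python3 -m inch '[{"slide":[0,0,-0.001],"yaw":0},{"slide":[0,0,-0.0015],"yaw":0},{"slide":[0,0,-0.0018],"yaw":0},{"slide":[0,0,-0.0018],"yaw":0}]'
```

```text
clock: 27.77
position: [0.6131, -0.2506, 0.0242]
ee_rot: [0.759, 0.651, 0.0, 0.001]
ft_force: [-3.3, 0.7, 9.3]
grip_width: 0.389
grasp_force: 41.7
```

Contact. Releasing, retreating and checking everything.

```bash
python3 -m inch '[{"slide":[0,0,0],"yaw":0},{"slide":[0,0,0],"yaw":0},{"slide":[0,0,0],"yaw":0},{"slide":[0,0,0],"yaw":0},{"slide":[0,0,0],"yaw":0},{"slide":[0,0,0],"yaw":0},{"slide":[0,0,0],"yaw":0},{"slide":[0,0,0],"yaw":0}]' 0
python3 -m inch '[{"slide":[0,0,0.02],"yaw":0},{"slide":[0,0,0.06],"yaw":0},{"slide":[0,0,0.10],"yaw":0},{"slide":[0,0,0.14],"yaw":0},{"slide":[0,0,0.17],"yaw":0},{"slide":[-0.2,-0.25,0.2],"yaw":0},{"slide":[-0.2,-0.25,0.2],"yaw":0},{"slide":[-0.2,-0.25,0.2],"yaw":0},{"slide":[-0.2,-0.25,0.2],"yaw":0},{"slide":[-0.2,-0.25,0.2],"yaw":0},{"slide":[-0.2,-0.25,0.2],"yaw":0},{"slide":[-0.2,-0.25,0.2],"yaw":0},{"slide":[-0.2,-0.25,0.2],"yaw":0},{"slide":[-0.2,-0.25,0.2],"yaw":0},{"slide":[-0.2,-0.25,0.2],"yaw":0},{"slide":[-0.2,-0.25,0.2],"yaw":0}]'
python3 - <<'E'
from h import *
T=camera("top")["frame"][90:290,100:520];S=camera("side")["frame"][120:400,200:500]
cv2.imwrite("pics/end.png",np.vstack([cv2.resize(T,(588,280)),np.pad(S,((0,0),(0,288),(0,0)))])[:,:,::-1])
E
```

```text
clock: 28.43
position: [0.6124, -0.2503, 0.0225]
ee_rot: [0.759, 0.651, 0.0, -0.0]
ft_force: [-0.4, 0.2, 0.2]
grip_width: 0.997
grasp_force: 0.0
clock: 29.77
position: [0.413, -0.4996, 0.2224]
ee_rot: [0.759, 0.651, 0.0, -0.0]
ft_force: [0.7, 0.9, -0.4]
grip_width: 1.005
grasp_force: 0.0
```

View pics/end.png

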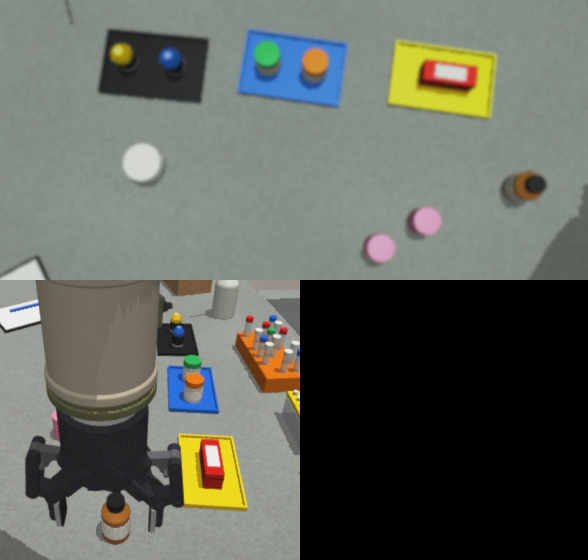

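The lenses (122,55 and 170,60), pots (267,55 and 315,64) and case (450,74) all stand in their own trays. The dishes, bottle and pink pots look unmoved, and the gripper is clear.

```bash
python3 -c "
from workcell import *
print(hand_in())"
```

```text
the job is handed in; nothing more can be done
None
```

The job is handed in at about 30 s on the clock: the final pictures show both lenses upright in the black tray, both pots upright in the blue tray and the slide case label up in the yellow tray, with the bottle, dishes and pink pots left alone.

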